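# Nest the stacking pots by shape and reject the odd one

### The arm

A 7-joint arm with a two-finger parallel gripper is mounted at the origin on a cart in front of the work surface, level with it; the furniture and walls round the work are solid. World frame = base frame: x ahead of the robot, y to its left, z up, the work surface at z = 0. Lengths are in mm, angles in rad, forces in N, time in s.
With the tool pointing down it reaches from about 425 to 875 mm from the base axis. Payload 4.7 kg.
Tool frame: the origin (TCP) lies at the very end of the fingers, on their centre line; the grasp point (between the pads) lies 19 mm behind it; z points along the fingers, y is the line along which they close (so a half turn about z gives the same grasp; the last joint's range is limited). The gripper opens to 85 mm and grips with 20 to 120 N. Pads are 22 mm wide; open, the fingers measure 114 mm over their backs; the gripper's body (76 mm by 85 mm) begins 54 mm behind the grasp point. The pads swing forward as they close: fully open they stand 13 mm farther back than shut.
Start: joints at [-1.104, 0.321, -0.07, 1.45, 0.023, 1.371, -0.057], TCP at [284.394, 584.504, 231.349] pointing down, gripper open.
Joint ranges: [-2.86, 2.86], [-0.3, 2.09], [-1.38, 1.24], [0.06, 2.45], [-1.56, 4.7], [0.09, 2.05], [-2.69, 2.69]. Speed limits (rad/s): [2.57, 2.57, 3.14, 3.14, 3.14, 3.14, 3.14].

### API

Orientations are given as a unit quaternion [x, y, z, w].
In Python, from plant import manip, eyes gives the robot as it stands. The module is installed in compiled form; this text tells all that it offers.
- The arm moves only by the tool move_arm, never from a script. Its argument "commands" is one flat list of numbers, 5 for each row, row after row: the shift along the world's x, y, z in m, then the turn about the world's z in degrees, then the opening in per cent of the stroke, from 0 (shut) to 100 (fully open). In form: [x, y, z, twist, gripper, x, y, z, twist, gripper, ...]. A call has 1 to 20 rows; each row is the pose to reach, as a shift and turn from the pose commanded when the call began; what a row does not reach only later rows make up. A row lasts 1/12 s, in which the tool goes at most 41.7 mm and 7.16 degrees, less where a joint would pass 70% of its speed; a pose out of reach is approached as far as the arm can. A call with a gripper value outside its range is refused whole. The fingers move at their own pace and stop on an object; "squeeze" is the grip in N (left out, the last holds). Time passes only in rows, so rows that repeat a pose let the fingers close. It gives the time, the measured TCP pose, the force, the opening and the grip force at its end, in the units of the state.
- manip.get_state(): the state, without advancing time (a new reading comes with each control period).
- eyes.read_camera(name): name is "scene" or "top" or "wrist"; returns a dict with "image" (384x512x3 uint8, red, green, blue), "fov_y" (degrees; the focal length in pixels is half the picture's height over the tangent of half this angle, whatever the lens; pixels are square), "cx", "cy" (the principal point, pixels), "xyz" and "rotation" of the camera in the world. Camera axes: x right, y down, z forward; pixel columns grow to the right and rows downward; lengths in mm; the calibration is good to about 2 mm. A picture is of the moment at which its call begins. There is no depth.
- manip.finish_job(): hands the job in; it is judged then, once.
The state is a dict: "time_s": time; "q": joint angles; "qvel": joint speeds; "joint_torque": joint torques, N m; "tcp_pos": TCP position; "tool_rot": TCP orientation; "ft_force": force on the tool from outside, world axes, zero at the start; "moment": the same for the moment, N m; "finger_gap": finger opening in mm; "gripper_force": force on a finger pad.
Only numpy, scipy, OpenCV 4.12 (cv2) and the standard library are available. Lean on these libraries where they do the work, as an engineer would, in place of code of your own. Each camera call takes 0.05 s, during which the arm holds its last target. There are 200 camera calls.

### The job

Tidy the stacking pots by shape, not colour: nest the two loose round pots, in either order, on the round pot that stands on the wooden stand, and the loose square pot on the square one there, each pushed fully home and upright. The straight-sided pot that someone set on top of one of the stand's pots has no stepped foot and nests with nothing: stand it upright on the floor of the empty dark grey bin. Leave the stand's two bottom pots where they are, and do not shove or knock over the glue bottle among them or the tape measure.

Things in the scene. Friction and masses are not known exactly. Their poses are not given: they have to be found in the camera images.
- stand: Fixed low dark wooden board, 100 (x) x 230 (y) mm, top face 14 up; a batten 12 wide, reaching 22 mm up, along each end. Origin under its centre. Two pots stand on it at y = +62 and -62 mm in its frame, x = 0; which is round and which is square varies.
- round_base: Blue, on the stand; stays there. Round plastic stacking pot, 74 mm high, rigid, 0.1-0.2 kg; origin centre of underside, z up. Straight open collar from 34 to 74 up: outside dia 68, bore 63, 36 deep. Tapered foot below it, dia 50 at the bottom to 57. The foot drops into another round pot's collar until the shoulder sits on that rim: 40 mm higher per pot.
- square_base: Yellow, on the stand; stays there. Square plastic stacking pot, 74 mm high, 0.1-0.2 kg; origin centre of underside, z up, x and y square to its sides. Straight open collar from 34 to 74 up: 60 x 60 outside, 54 x 54 inside, 36 deep. Tapered foot below, 42 square at the bottom to 50. It drops, sides aligned, into another square pot's collar, shoulder on rim: 40 mm higher.
- round_a: Yellow, loose on the worktop. Same shape as round_base (68 mm diameter, 74 high, origin centre of underside).
- round_b: White, loose on the worktop. Same shape as round_base (68 mm diameter, 74 high, origin centre of underside).
- square_a: Blue, loose on the worktop, at varying yaw. Same shape as square_base (60 x 60 mm, 74 high, origin centre of underside, x and y square to its sides).
- straight_pot: White open straight-sided round pot, diameter 68, 88 high, wall 3, no foot and no step: the misfit. Origin at the centre of its underside, z up. It begins standing on the rim of the stand's pot at the stand's y = +62 mm (the left one). About 0.1 to 0.2 kg.
- reject_bin: Fixed empty dark grey parts bin, 102 (x) x 110 (y) x 52 mm high, origin under its centre. Back wall at x = +50 and side walls at y = +-53 reach 52 up, 2 thick; the front slopes from the floor at x = -28 to 25 high at x = -48. Level floor, 2 mm thick, from x = -28 to +49, y = -51 to +51: a pot stands well at x = +9, y = 0.
- glue_bottle: White glue bottle with orange nozzle, 50 x 57 mm and 173 high, upright among the pots: the tall obstacle. Origin at centre of its underside. Leave it.
- tape_measure: Orange and black tape measure, 66 x 87 x 64 mm high. Origin at centre of its underside. Leave it.
- cabinet_front (a point): Fixed point at the foot of the front of the small drawer cabinet at the back of the bench, on its middle line: from here the cabinet reaches 80 mm to either side in y, 140 mm back in x and 190 mm up, with a roll of masking tape on top (to 215 mm); drawer knobs stand 18 mm out in front. Keep the gripper clear of it.

How it is judged (in metres and radians):
At the end, for the whole second after the job is handed in: round_a, round_b 40 and 80 mm above round_base (either order), square_a 40 mm above square_base: +-5 mm, axes within 8 mm (top one 10). Bases within 25 mm of their starts. straight_pot on reject_bin's floor (under 12 mm up). All six upright within 0.1 rad, at rest (angle between each of round_base, square_base, round_a, round_b, square_a, straight_pot's own z axis and vertical below 0.1 rad and linear speed of each of round_base, square_base, round_a, round_b, square_a, straight_pot below 0.02 m/s and distance of each of round_base, square_base from where it was at the start of the episode below 0.025 m and z of square_a in the frame of square_base between 0.035 and 0.045 m and horizontal distance between square_a and square_base below 0.008 m and ((z of round_a in the frame of round_base between 0.035 and 0.045 m and horizontal distance between round_a and round_base below 0.008 m and z of round_b in the frame of round_base between 0.075 and 0.085 m and horizontal distance between round_b and round_base below 0.01 m) or (z of round_a in the frame of round_base between 0.075 and 0.085 m and horizontal distance between round_a and round_base below 0.01 m and z of round_b in the frame of round_base between 0.035 and 0.045 m and horizontal distance between round_b and round_base below 0.008 m)) and x of straight_pot in the frame of reject_bin between -0.03 and 0.05 m and y of straight_pot in the frame of reject_bin between -0.04 and 0.04 m and z of straight_pot in the frame of reject_bin between -0.005 and 0.012 m); the robot touches nothing.
It fails at once if the glue bottle is shoved more than 40 mm or knocked over (distance of glue_bottle from where it was at the start of the episode above 0.04 m or angle between glue_bottle's own z axis and vertical above 0.5 rad).
It fails at once if the tape measure is shoved more than 40 mm or knocked over (distance of tape_measure from where it was at the start of the episode above 0.04 m or angle between tape_measure's own z axis and vertical above 0.5 rad).
It also fails if it takes over 72 s, if anything falls off the work surface, if the arm or the gripper's body presses on something with over 40 N, if the wrist force passes 120 N, or if a joint passes its speed limit or range.

## Working session

There is one attempt and no reset: what is moved stays moved. The work goes in short steps, Python scripts to look and compute and a tool call to move; the robot and the scene stay as the last step left them, time stands still between calls to the robot, and variables do not carry over. Pictures are saved under pics/ and viewed, at most 10 in all, crops included, and the job is handed in when it is done.

Besides the shell and the picture viewer there is one more tool, called after ">>>" as name(argument=value, ...) on one line, values as JSON. move_arm: Moves the arm, as the interface text tells. Its arguments: {"type":"object","properties":{"commands":{"type":"array","items":{"type":"number"}},"squeeze":{"type":"number"}},"required":["commands"]}

```bash
mkdir -p pics; python3 - <<'E'
from plant import manip, eyes
import cv2, numpy as np, pickle
s=manip.get_state(); print({k:np.round(v,3) for k,v in s.items()})
for n in ["scene","top"]:
    c=eyes.read_camera(n); pickle.dump(c,open(n+".pkl","wb"))
    cv2.imwrite(f"pics/{n}0.png",cv2.resize(c["image"][:,:,::-1],(800,600)))
    print(n,c["fov_y"],c["cx"],c["cy"],c["xyz"],np.round(c["rotation"],4).tolist())
E
```

```text
{'time_s': np.float64(0.0), 'q': array([-1.104,  0.322, -0.07 ,  1.452,  0.023,  1.371, -0.057]), 'qvel': array([ 0.   ,  0.001,  0.001, -0.001, -0.   , -0.002,  0.001]), 'joint_torque': array([-0.0000e+00, -4.9357e+01, -3.8300e-01, -3.1434e+01,  1.3000e-02,
        1.1000e-02, -0.0000e+00]), 'tcp_pos': array([284.169, 583.989, 230.226]), 'tool_rot': array([ 0.224,  0.974, -0.001, -0.   ]), 'ft_force': array([0.789, 0.284, 0.323]), 'moment': array([ 0.016,  0.012, -0.001]), 'gripper_force': np.float64(0.0), 'finger_gap': np.float64(85.338)}
scene 52.280284515396744 257.1949390541166 190.64230378036424 [ 138.08557795 -411.08081458  578.83124482] [0.8397, -0.2813, 0.1464, -0.4408]
top 54.655458860780364 256.9834204655776 194.78113705071743 [ 451.60969737  141.43648527 1103.85134426] [0.7065, -0.7059, 0.0384, -0.0327]
```

View pics/scene0.png

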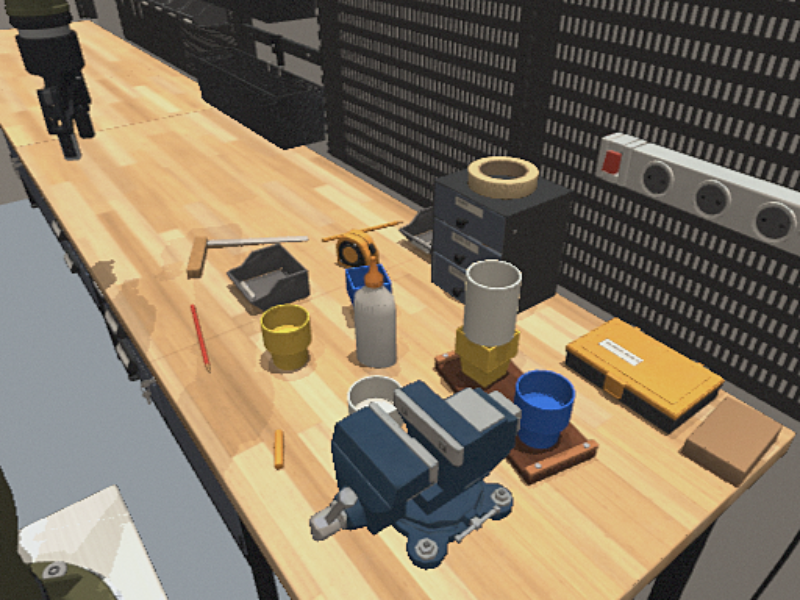

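View pics/top0.png

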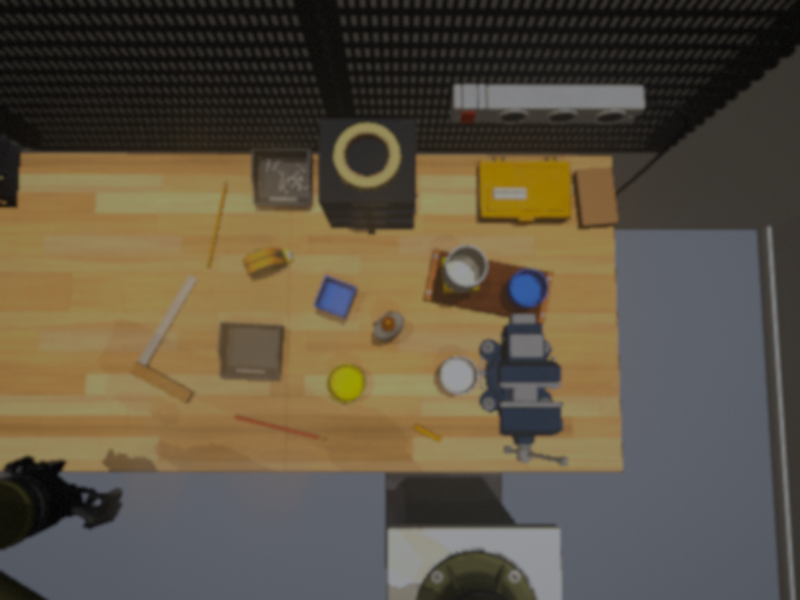

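Scene view: vise at (430,470), glue bottle at (376,320), bin at (268,275), straight pot on yellow square base at (490,330), blue round base at (543,410). In the top view: yellow round (347,383), white round (458,376), blue square (336,298), bin (252,351), straight pot (465,268), round base (528,289), glue (388,327), tape (267,262).

```bash
cat > h.py <<'E'
import cv2, numpy as np
from scipy.spatial.transform import Rotation as R
from scipy.optimize import least_squares
def ray(c,uv):
    uv=np.atleast_2d(np.asarray(uv,float)); f=c["image"].shape[0]/2/np.tan(np.radians(c["fov_y"])/2)
    d=np.c_[(uv[:,0]-c["cx"])/f,(uv[:,1]-c["cy"])/f,np.ones(len(uv))]
    r=np.asarray(c["rotation"]); M=r if r.shape==(3,3) else R.from_quat(r).as_matrix()
    return np.asarray(c["xyz"]),d@M.T
def cast(c,uv,z):
    o,d=ray(c,uv); return (o+d*((z-o[2])/d[:,2])[:,None])[:,:2]
def proj(c,p):
    M=R.from_quat(c["rotation"]).as_matrix(); f=c["image"].shape[0]/2/np.tan(np.radians(c["fov_y"])/2)
    q=(np.atleast_2d(p)-c["xyz"])@M; return np.c_[f*q[:,0]/q[:,2]+c["cx"],f*q[:,1]/q[:,2]+c["cy"]]
def blob(mask,near):
    cs,_=cv2.findContours(mask.astype(np.uint8),cv2.RETR_EXTERNAL,cv2.CHAIN_APPROX_NONE)
    cs=[k for k in cs if cv2.contourArea(k)>60]
    return min(cs,key=lambda k:np.hypot(*(np.array(near)-k[:,0].mean(0))))[:,0].astype(float)
def circ(p,r,away):
    c=p.mean(0); u=(c-away)/np.linalg.norm(c-away); q=p[(p-c)@u>-3]
    s=least_squares(lambda x:np.hypot(*(q-x).T)-r,c,loss="soft_l1"); return s.x,np.sqrt(np.mean(s.fun**2))
E
python3 - <<'E'
from h import *; import pickle
c=pickle.load(open("top.pkl","rb")); im=c["image"]; hsv=cv2.cvtColor(im,cv2.COLOR_RGB2HSV); k=1.5625
print("nadir",c["xyz"][:2])
for n,(u,v) in dict(ya=(347,383),wb=(458,376),sq=(336,298),bin=(252,351),st=(465,262),rb=(528,289),sb=(458,290),wood=(480,250),table=(400,420),stand=(495,300),glue=(395,320),tape=(260,262)).items():
    print(n,hsv[int(v/k),int(u/k)],np.round(cast(c,(u/k,v/k),0)[0]))
g=np.clip((im/255.)**.6*255,0,255).astype(np.uint8)[125:300,135:365]
cv2.imwrite("pics/crop.png",cv2.resize(g[:,:,::-1],None,fx=3.4,fy=3.4,interpolation=cv2.INTER_CUBIC))
E
```

```text
nadir [451.60969737 141.43648527]
ya [ 30 245 153] [414. 235.]
wb [113   7 156] [427.  26.]
sq [112 126 152] [575. 258.]
bin [ 17  79 103] [474. 415.]
st [ 18  36 126] [645.  10.]
rb [108 173 155] [ 593. -110.]
sb [18 73 70] [591.  24.]
wood [ 18  56 140] [669. -19.]
table [ 17 146 150] [345. 135.]
stand [ 11 163  86] [572. -46.]
glue [ 15 101 114] [533. 145.]
tape [ 22 188 148] [645. 405.]
```

View pics/crop.png

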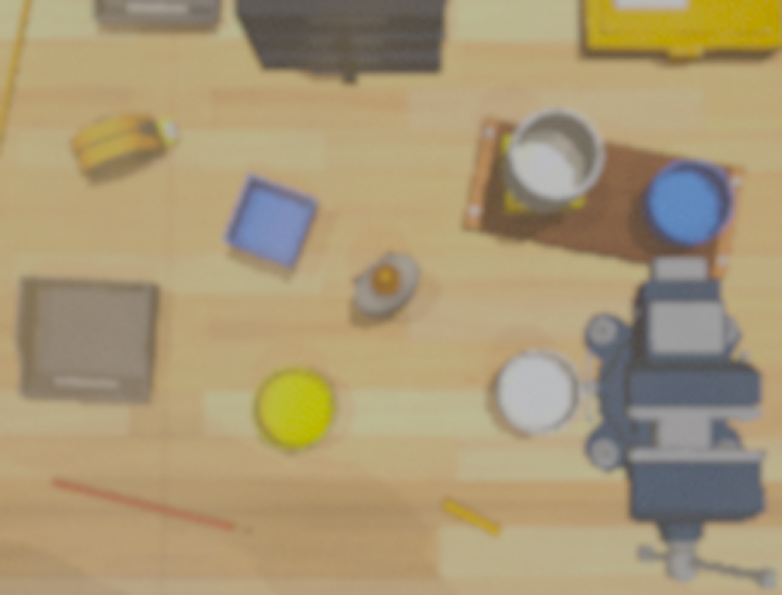

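The crop shows the loose pots clear of each other: yellow round (295,408), white round (536,392), blue square (272,222), glue (386,280). The vise is just in front of round_base at (690,203), and the straight pot is at (555,155).

```bash
python3 - <<'E'
from h import *; import pickle
t=pickle.load(open("top.pkl","rb")); s=pickle.load(open("scene.pkl","rb")); k=1.5625
def H(c): return cv2.cvtColor(c["image"],cv2.COLOR_RGB2HSV).astype(int)
def masks(c):
    h,S,v=np.moveaxis(H(c),2,0)
    return dict(y=(h>19)&(h<35)&(S>200),b=(h>100)&(h<125)&(S>90)&(v>90),w=(S<60)&(v>85),d=(S<105)&(v<125))
m=masks(t); nad=t["xyz"][:2]
for n,key,uv,z,r in [("round_a","y",(347,383),74,34),("round_b","w",(458,376),74,34),("round_base","b",(528,289),88,34),("straight","w",(465,268),176,34)]:
    p=cast(t,blob(m[key],np.array(uv)/k),z); x,e=circ(p,r,nad); print(n,x.round(1),"rms",e.round(2), "rad",np.round(np.hypot(*x)), "ext",np.ptp(p,0).round())
for n,key,uv,z in [("square_a","b",(336,298),74),("bin","d",(252,351),40)]:
    b=blob(m[key],np.array(uv)/k); p=cast(t,b,z); r=cv2.minAreaRect(p.astype(np.float32)); print(n,r, cv2.boxPoints(r).round(0).tolist())
# glue nozzle, tape
print("glue base-ish",cast(t,np.array([388,325])/k,90))
# stand corners by hand from crop
for q in [(490,118),(466,228),(746,168),(722,275)]:
    print("stand corner",cast(t,np.array(q)/3.4+[135,125],22).round(1))
for n,q,z in [("vise jaw tip",(680,258),100),("vise bolt",(590,390),20),("vise left edge",(632,400),100),("cab front",(330,72),100),("knob",(349,82),100)]: print(n,cast(t,np.array(q)/3.4+[135,125],z).round(0))
# scene cross-check: project tops
for n,p in dict(ra=(416,228,74),rb=(428,33,74)).items(): print(n,proj(s,p).round(1)*k)
E
```

```text
round_a [417.7 223.2] rms 2.26 rad 474.0 ext [60. 55.]
round_b [431.6  33.7] rms 4.75 rad 433.0 ext [66. 80.]
round_base [577.9 -78.8] rms 1.15 rad 583.0 ext [64. 55.]
straight [608.3  30.2] rms 0.71 rad 609.0 ext [67. 69.]
square_a ((566.99169921875, 251.765625), (51.48674392700195, 49.70996856689453), 69.08610534667969) [[535.0, 237.0], [581.0, 219.0], [599.0, 267.0], [553.0, 285.0]]
bin ((471.9435119628906, 408.4798583984375), (104.87958526611328, 99.93608093261719), 88.63580322265625) [[421.0, 357.0], [521.0, 355.0], [523.0, 460.0], [423.0, 462.0]]
glue base-ish [[517.70627462 156.97867656]]
stand corner [[665.2  67.4]]
stand corner [[569.   88.6]]
stand corner [[ 621.7 -154.5]]
stand corner [[ 528.7 -131.4]]
vise jaw tip [[537. -78.]]
vise bolt [[430. -17.]]
vise left edge [[424. -38.]]
cab front [[687. 202.]]
knob [[679. 187.]]
ra [[285.15625 319.6875 ]]
rb [[372.8125 394.6875]]
```

>>> move_arm(commands=[0,0,0.06,0,100,0,0,0.06,0,100,0.324,-0.554,0.06,-61,100,0.324,-0.554,0.06,-61,100,0.324,-0.554,0.06,-61,100,0.324,-0.554,0.06,-61,100,0.324,-0.554,0.06,-61,100,0.324,-0.554,0.06,-61,100,0.324,-0.554,0.06,-61,100,0.324,-0.554,0.06,-61,100,0.324,-0.554,0.06,-61,100,0.324,-0.554,0.06,-61,100,0.324,-0.554,0.06,-61,100,0.324,-0.554,0.06,-61,100,0.324,-0.554,0.06,-61,100,0.324,-0.554,0.06,-61,100,0.324,-0.554,0.06,-61,100,0.324,-0.554,0.06,-61,100,0.324,-0.554,0.06,-61,100,0.324,-0.554,0.06,-61,100])

```text
time_s: 1.77
tcp_pos: [608.3, 29.2, 290.6]
tool_rot: [0.689, 0.725, -0.001, -0.0]
ft_force: [-0.2, 0.6, -0.3]
finger_gap: 85.6
gripper_force: 0.0
```

```bash
python3 - <<'E'
from plant import eyes,manip
import pickle,cv2,numpy as np
c=eyes.read_camera("wrist"); pickle.dump(c,open("w1.pkl","wb")); s=manip.get_state()
print(s["tcp_pos"],s["tool_rot"],s["time_s"],c["xyz"],c["rotation"],c["fov_y"])
cv2.imwrite("pics/w1.png",cv2.resize(c["image"][:,:,::-1],(800,600)))
E
```

```text
[608.0259405   31.16442985 290.72111746] [ 6.87947617e-01  7.25760007e-01 -2.50499094e-04 -6.52338838e-04] 1.8167 [604.96515676 106.54580472 433.2219032 ] [0.98793412 0.02513753 0.0034456  0.15278225] 66.62281333547851
```

View pics/w1.png

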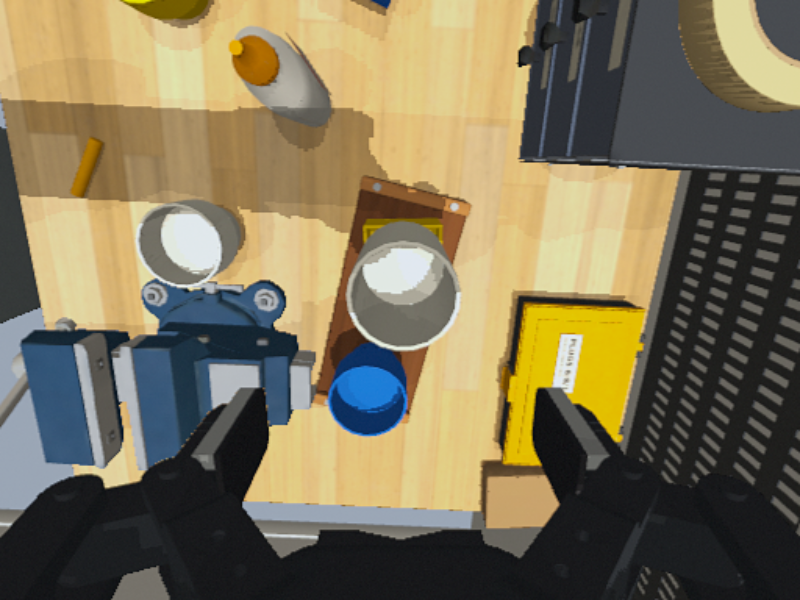

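Wrist view: straight pot rim ellipse centred about (404,293), round_base rim (368,397), round_b rim (180,243), glue (285,80), stand batten ends (368,184) and (462,207). The yellow square base shows a straight edge at about (365–440,222).

```bash
python3 - <<'E'
from h import *; import pickle
c=pickle.load(open("w1.pkl","rb")); k=1.5625
def e(n,l,r,b,z):
    for z in z:
        L=cast(c,np.array([[l[0],l[1]],[r[0],r[1]],[b[0],b[1]]])/k,z)
        a,bb,d=[complex(*q) for q in L]; w=(d-a)/(bb-a); cc=(a-bb)*(w-abs(w)**2)/2j/w.imag-a; print(n,z,-cc.real,-cc.imag,"r",abs(cc+a))
e("straight",(347,293),(461,293),(404,350),[176])
e("rbase",(329,396),(407,394),(368,437),[88])
e("rb",(137,238),(224,248),(183,287),[74])
g=c["image"][125:300,210:310]
cv2.imwrite("pics/w1c.png",cv2.resize(g[:,:,::-1],None,fx=3.4,fy=3.4,interpolation=cv2.INTER_CUBIC))
hsv=cv2.cvtColor(c["image"],cv2.COLOR_RGB2HSV)
m=(hsv[...,0]>20)&(hsv[...,0]<35)&(hsv[...,1]>180)
b=blob(m,(405/k,235/k)); r=cv2.minAreaRect(b.astype(np.float32)); print("sqbase px",r)
b=b[b[:,1]<b[:,1].min()+4]; print(b[b[:,0].argsort()][[0,-1]], cast(c,b[b[:,0].argsort()][[0,len(b)//2,-1]],88))
for q in [(368,184),(462,207),(318,400),(408,418)]: print(cast(c,np.array(q)/k,22))
print("vise",cast(c,np.array([[313,350],[315,405],[290,420]])/k,110), "bolt",cast(c,np.array([155,285])/k,20))
E
```

```text
straight 176 611.1390879586488 29.399862929331483 r 33.54025806700302
rbase 88 587.993804310784 -91.97412912466653 r 33.84910758025046
rb 74 434.3421172917293 32.616930134421715 r 34.193610929006546
sqbase px ((257.0, 147.5), (15.0, 50.0), 90.0)
[[233. 143.]
 [282. 143.]] [[580.19661015  59.40106106]
 [609.32044931  64.37535631]
 [637.63707808  62.324947  ]]
[[577.96482471  84.73266024]]
[[661.65469473  69.2478602 ]]
[[ 533.69704153 -129.55501172]]
[[ 625.86643244 -145.6109023 ]]
vise [[545.25918802 -36.04783126]
 [546.53956546 -83.64819808]
 [526.29254109 -98.3742303 ]] bolt [[381.10317438 -17.18275364]]
```

View pics/w1c.png

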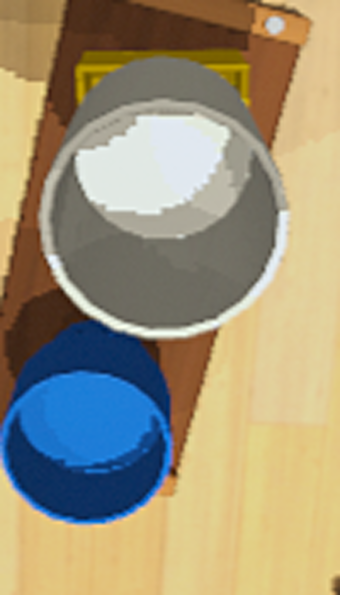

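The crop shows the yellow square base edge parallel to the image x axis (tool yaw about 3°), and the round_base rim circle at lower left.

>>> move_arm(commands=[0.003,-0.001,-0.09,0,100,0.003,-0.001,-0.12,0,100,0.003,-0.001,-0.147,0,100,0.003,-0.001,-0.147,0,100,0.003,-0.001,-0.147,0,100,0.003,-0.001,-0.147,0,0,0.003,-0.001,-0.147,0,0,0.003,-0.001,-0.147,0,0,0.003,-0.001,-0.147,0,0,0.003,-0.001,-0.147,0,0,0.003,-0.001,-0.147,0,0,0.003,-0.001,-0.13,0,0,0.003,-0.001,-0.1,0,0,0.003,-0.001,-0.05,0,0,0.003,-0.001,0,0,0,0.003,-0.001,0,0,0], squeeze=30)

```text
time_s: 3.15
tcp_pos: [613.2, 29.1, 297.8]
tool_rot: [0.688, 0.726, 0.003, 0.003]
ft_force: [0.2, -0.5, -0.8]
finger_gap: 66.0
gripper_force: 34.7
```

>>> move_arm(commands=[-0.1,0.27,0.01,0,0,-0.13,0.27,0.01,0,0,-0.13,0.27,0.01,0,0,-0.13,0.27,0.01,0,0,-0.13,0.27,0.01,0,0,-0.13,0.27,0.01,0,0,-0.13,0.27,0.01,0,0,-0.13,0.27,0.01,0,0,-0.13,0.27,0.01,0,0,-0.13,0.27,0.01,0,0])

```text
time_s: 3.98
tcp_pos: [481.0, 299.8, 301.1]
tool_rot: [0.687, 0.726, -0.0, 0.0]
ft_force: [-0.6, 0.2, -1.6]
finger_gap: 65.7
gripper_force: 34.7
```

```bash
python3 - <<'E'
from plant import eyes,manip
import pickle,cv2,numpy as np
c=eyes.read_camera("wrist"); pickle.dump(c,open("w2.pkl","wb")); s=manip.get_state()
print(s["tcp_pos"],s["tool_rot"],s["time_s"],s["finger_gap"],s["gripper_force"])
t=eyes.read_camera("top"); pickle.dump(t,open("t2.pkl","wb"))
a=cv2.resize(c["image"][:,:,::-1],(800,600))
cv2.imwrite("pics/w2.png",a)
E
```

```text
[481.83203106 298.39475455 301.2046597 ] [ 6.88344008e-01  7.25384148e-01 -3.58968739e-04  4.86237730e-04] 4.0333 65.92290607359855 34.65729083865881
```

View pics/w2.png

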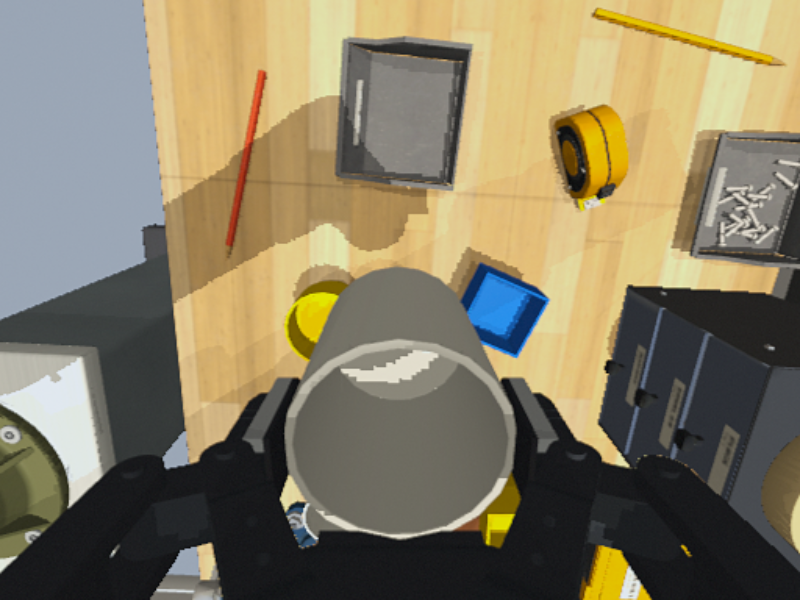

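The straight pot is held. Bin back-wall top corners are at (471,44) and (453,189), front corners at (343,39) and (337,178). Square_a rim corners are at about (480,263), (548,298), (517,356), and round_a's left rim is at (286,325).

```bash
python3 - <<'E'
from h import *; import pickle
c=pickle.load(open("w2.pkl","rb")); k=1.5625
B=cast(c,np.array([(471,44),(453,189)])/k,52); F=cast(c,np.array([(343,39),(337,178)])/k,25)
print("back",B.round(1),"front",F.round(1))
d=B[0]-B[1]; yaw=np.arctan2(-d[0],d[1]); u=np.array([np.cos(yaw),np.sin(yaw)]); m=B.mean(0); print("yaw",np.degrees(yaw),"len",np.hypot(*d),"origin from back",m-51*u,"from front",F.mean(0)+49*u,"target",m-42*u)
S=cast(c,np.array([(480,263),(548,298),(517,356)])/k,74); print("sq",S.round(1),"ctr",(S[0]+S[2])/2,[np.hypot(*(S[i]-S[1])) for i in(0,2)],[np.degrees(np.arctan2(*(S[i]-S[1])[::-1])) for i in (0,2)])
# mask-refined
hsv=cv2.cvtColor(c["image"],cv2.COLOR_RGB2HSV).astype(int)
m=(hsv[...,0]>100)&(hsv[...,0]<125)&(hsv[...,1]>150); b=blob(m,(505/k,305/k)); p=cv2.minAreaRect(cast(c,b,74).astype(np.float32)); print(p)
E
```

```text
back [[526.8 463.6]
 [522.8 355.9]] front [[426.  467.4]
 [422.6 358.2]]
yaw -2.112443308082175 len 107.8290550397575 origin from back [473.81898745 411.64117072] from front [473.28397448 410.9918717 ] target [482.81287116 411.30942408]
sq [[547.9 299.1]
 [608.6 272.2]
 [589.5 217.7]] ctr [568.69647421 258.41226013] [np.float64(66.41502565052144), np.float64(57.80058546592336)] [np.float64(156.11359210614685), np.float64(-109.28365567832572)]
((568.2025146484375, 258.14398193359375), (63.14992904663086, 67.8262710571289), 69.05744171142578)
```

>>> move_arm(commands=[0.0025,0.1115,0,0,0,0.0025,0.1115,0,0,0,0.0025,0.1115,0,0,0,0.0025,0.1115,0,0,0,0.0025,0.1115,0,0,0,0.0025,0.1115,-0.1,0,0,0.0025,0.1115,-0.17,0,0,0.0025,0.1115,-0.2,0,0,0.0025,0.1115,-0.22,0,0,0.0025,0.1115,-0.23,0,0,0.0025,0.1115,-0.237,0,0,0.0025,0.1115,-0.241,0,0,0.0025,0.1115,-0.242,0,0,0.0025,0.1115,-0.242,0,0,0.0025,0.1115,-0.242,0,0])

```text
time_s: 5.33
tcp_pos: [485.4, 410.5, 61.0]
tool_rot: [0.689, 0.725, 0.001, 0.0]
ft_force: [0.3, 0.6, -2.2]
finger_gap: 65.8
gripper_force: 33.8
```

```bash
python3 - <<'E'
from plant import eyes,manip
s=manip.get_state(); print(s["tcp_pos"],s["ft_force"],s["moment"],s["finger_gap"])
E
```

```text
[485.36905819 410.49227778  60.99722378] [ 0.28150939  0.57865342 -2.2361406 ] [-0.00073573 -0.03072388  0.00098698] 65.79819947770184
```

>>> move_arm(commands=[0,0,-0.0015,0,0,0,0,-0.002,0,0,0,0,-0.002,0,0,0,0,-0.002,0,100,0,0,-0.002,0,100,0,0,-0.002,0,100,0,0,-0.002,0,100,0,0,0.02,0,100,0,0,0.05,0,100,0,0,0.09,0,100,0,0,0.13,0,100,0.04,-0.07,0.17,-24,100,0.0845,-0.153,0.19,-24,100,0.0845,-0.153,0.19,-24,100,0.0845,-0.153,0.19,-24,100,0.0845,-0.153,0.19,-24,100,0.0845,-0.153,0.19,-24,100,0.0845,-0.153,0.19,-24,100,0.0845,-0.153,0.19,-24,100])

```text
time_s: 6.92
tcp_pos: [567.6, 259.3, 249.0]
tool_rot: [0.823, 0.567, -0.0, -0.001]
ft_force: [-0.3, -0.2, 0.7]
finger_gap: 85.5
gripper_force: 0.0
```

```bash
python3 - <<'E'
from plant import eyes,manip
import pickle,cv2,numpy as np
c=eyes.read_camera("wrist"); pickle.dump(c,open("w3.pkl","wb")); s=manip.get_state()
print(s["tcp_pos"],s["tool_rot"],s["time_s"])
cv2.imwrite("pics/w3.png",cv2.resize(c["image"][:,:,::-1],(800,600)))
E
```

```text
[567.25029741 259.90238205 248.72695528] [ 8.23058681e-01  5.67955907e-01 -4.13393816e-04 -5.70128601e-04] 6.9667
```

View pics/w3.png

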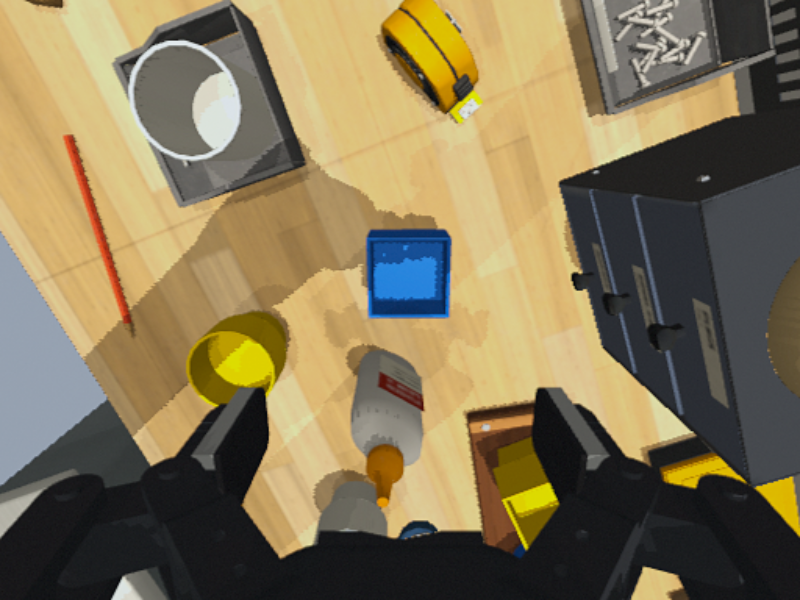

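The straight pot stands in the bin, rim at (186,100). Square_a is aligned with the gripper, rim (368–450, 232–318). Glue nozzle is at (383,500), its base near (375,355).

```bash
python3 - <<'E'
from h import *; import pickle
c=pickle.load(open("w3.pkl","rb")); k=1.5625
hsv=cv2.cvtColor(c["image"],cv2.COLOR_RGB2HSV).astype(int)
m=(hsv[...,0]>100)&(hsv[...,0]<125)&(hsv[...,1]>120); b=blob(m,(409/k,275/k)); print(b.min(0)*k,b.max(0)*k)
P=cast(c,np.array([(368,235),(450,235),(450,318),(368,318)])/k,74); print(P.round(1),P.mean(0))
P=P.mean(0); r=cv2.minAreaRect(cast(c,b,74).astype(np.float32)); print(r)
print("glue nozzle",cast(c,np.array([383,502])/k,173),"base far edge",cast(c,np.array([385,350])/k,100),"orange low",cast(c,np.array([385,460])/k,140))
E
```

```text
[367.1875 229.6875] [450.    315.625]
[[556.9 292.8]
 [610.3 272.5]
 [590.4 214.6]
 [533.9 236.1]] [572.88564576 254.0181514 ]
((573.2387084960938, 256.850341796875), (63.05538558959961, 58.638877868652344), 69.17837524414062)
glue nozzle [[518.75936556 157.57115392]] base far edge [[541.18080002 217.97372572]] orange low [[520.47561483 161.64535939]]
```

>>> move_arm(commands=[0.032,-0.298,0.08,24,100,0.032,-0.298,0.08,24,100,0.032,-0.298,0.08,24,100,0.032,-0.298,0.08,24,100,0.032,-0.298,0.08,24,100,0.032,-0.298,0.08,24,100,0.032,-0.298,0.08,24,100,0.032,-0.298,0.08,24,100,0.032,-0.298,0.08,24,100,0.032,-0.298,0.08,24,100,0.032,-0.298,0.08,24,100,0.032,-0.298,0.08,24,100])

```text
time_s: 7.97
tcp_pos: [600.3, -36.7, 328.4]
tool_rot: [0.686, 0.727, -0.0, -0.001]
ft_force: [-0.6, 0.4, -0.5]
finger_gap: 85.4
gripper_force: 0.0
```

```bash
python3 - <<'E'
from plant import eyes,manip
import pickle,cv2,numpy as np
c=eyes.read_camera("wrist"); pickle.dump(c,open("w4.pkl","wb")); s=manip.get_state()
print(s["tcp_pos"],s["tool_rot"],s["time_s"],c["xyz"])
cv2.imwrite("pics/w4.png",cv2.resize(c["image"][:,:,::-1],(800,600)))
E
```

```text
[600.3015736 -37.1104032 328.5062197] [ 6.86433894e-01  7.27191844e-01 -2.19270247e-04 -6.95283345e-04] 8.0167 [596.36673279  40.34318012 471.09891209]
```

View pics/w4.png

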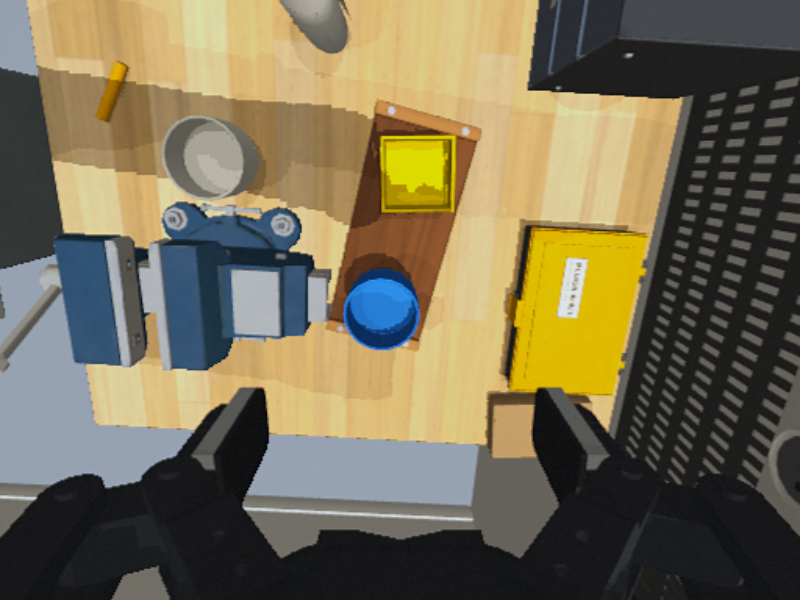

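The square base rim is at (380–456, 135–213), almost aligned with the image. The round_base rim is centred near (382,312), and round_b's rim near (206,157).

```bash
python3 - <<'E'
from h import *; import pickle
c=pickle.load(open("w4.pkl","rb")); k=1.5625
hsv=cv2.cvtColor(c["image"],cv2.COLOR_RGB2HSV).astype(int); h,s,v=np.moveaxis(hsv,2,0)
y=blob((h>20)&(h<35)&(s>170),(418/k,174/k)); p=cast(c,y,88); print("sqbase",cv2.minAreaRect(p.astype(np.float32)))
nad=c["xyz"][:2]
b=blob((h>100)&(h<125)&(s>150)&(v>90),(382/k,310/k)); print("rbase",circ(cast(c,b,88),34,nad),b.min(0)*k,b.max(0)*k)
w=blob((s<75)&(v>95)&(np.indices(v.shape)[0]<130)&(np.indices(v.shape)[1]<165)&(np.indices(v.shape)[1]>90),(208/k,157/k)); print("rb",circ(cast(c,w,74),34,nad),w.min(0)*k,w.max(0)*k)
# visual fallback
for n,q,z in [("rbase",(382,312),88),("rb",(206,157),74)]: print(n,cast(c,np.array(q)/k,z))
E
```

```text
sqbase ((610.748779296875, 30.78690528869629), (60.69866943359375, 59.403018951416016), 3.3439793586730957)
rbase (array([586.60006125, -89.08373141]), np.float64(0.7926104442111438)) [343.75 268.75] [417.1875 348.4375]
rb (array([431.16929025,  30.43908696]), np.float64(5.631033159962937)) [157.8125 115.625 ] [256.25   201.5625]
rbase [[587.74632721 -88.55421318]]
rb [[435.59605568  33.42159208]]
```

>>> move_arm(commands=[-0.0277,0.2943,-0.06,-24.1,100,-0.0277,0.2943,-0.06,-24.1,100,-0.0277,0.2943,-0.06,-24.1,100,-0.0277,0.2943,-0.06,-24.1,100,-0.0277,0.2943,-0.06,-24.1,100,-0.0277,0.2943,-0.06,-24.1,100,-0.0277,0.2943,-0.06,-24.1,100,-0.0277,0.2943,-0.06,-24.1,100,-0.0277,0.2943,-0.06,-24.1,100,-0.0277,0.2943,-0.06,-24.1,100,-0.0277,0.2943,-0.2,-24.1,100,-0.0277,0.2943,-0.2,-24.1,100,-0.0277,0.2943,-0.2,-24.1,100,-0.0277,0.2943,-0.2,-24.1,100,-0.0277,0.2943,-0.2,-24.1,100,-0.0277,0.2943,-0.26,-24.1,100,-0.0277,0.2943,-0.287,-24.1,100,-0.0277,0.2943,-0.287,-24.1,100,-0.0277,0.2943,-0.287,-24.1,100])

```text
time_s: 9.6
tcp_pos: [571.9, 253.1, 41.7]
tool_rot: [0.825, 0.566, -0.002, 0.0]
ft_force: [0.2, 0.7, 0.8]
finger_gap: 85.5
gripper_force: 0.0
```

>>> move_arm(commands=[0,0,0,0,0,0,0,0,0,0,0,0,0,0,0,0,0,0,0,0,0,0,0,0,0,0,0,0,0,0,0,0,0,0,0,0,0,0.03,0,0,0,0,0.07,0,0,0,0,0.11,0,0,0,0,0.15,0,0,0,0,0.2,0,0,0,0,0.23,0,0,0,0,0.23,0,0,0,0,0.23,0,0], squeeze=30)

```text
time_s: 10.85
tcp_pos: [574.4, 254.7, 277.2]
tool_rot: [0.824, 0.566, 0.004, 0.0]
ft_force: [0.4, -0.2, -1.5]
finger_gap: 59.6
gripper_force: 33.4
```

```bash
cat > hand.py <<'E'
from h import *; from plant import eyes,manip
import pickle
def look(n):
    c=eyes.read_camera("wrist"); pickle.dump(c,open(n+".pkl","wb")); return c,manip.get_state()
E
python3 - <<'E'
from hand import *
c,s=look("w5"); print(s["tcp_pos"],s["time_s"])
h,S,v=np.moveaxis(cv2.cvtColor(c["image"],cv2.COLOR_RGB2HSV).astype(int),2,0)
b=blob((h>100)&(h<125)&(S>120),(256,290)); z=s["tcp_pos"][2]+32
p=cast(c,b,z)-s["tcp_pos"][:2]
q=s["tool_rot"]; M=R.from_quat(q).as_matrix(); T=np.c_[p,np.zeros(len(p))]@M  # tool x,y
print("tool x range",T[:,0].min(),T[:,0].max(),"tool y",T[:,1].min(),T[:,1].max(), b.min(0),b.max(0), M[:,0])
o=T[np.abs(T[:,1])<20]; print("x at mid", np.percentile(o[:,0],[1,10,50,90,99]).round(1))
cv2.imwrite("pics/w5.png",cv2.resize(c["image"][150:,100:412,::-1],None,fx=2,fy=2))
E
```

```text
[573.11880577 254.31679295 274.20532388] 10.9
tool x range -33.88875617955377 41.91596187332179 tool y -28.13237279129369 30.86494934452896 [187. 195.] [324. 344.] [0.35919036 0.93326064 0.00262   ]
x at mid [-33.8 -32.7 -29.   41.9  41.9]
```

View pics/w5.png

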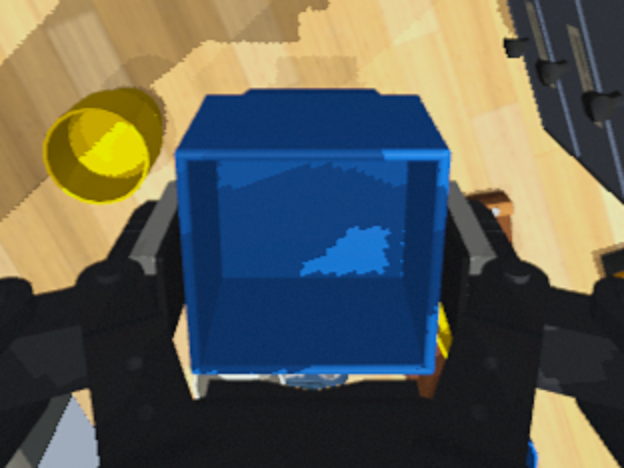

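The square pot is held squarely: near rim edge at y=153 and far edge at y=372 in this crop. Both measure parallel to the gripper.

```bash
python3 - <<'E'
from h import *; import pickle
c=pickle.load(open("w5.pkl","rb")); tcp=np.array([573.12,254.32,274.2]); M=R.from_quat([.824,.566,.002,.001]).as_matrix()
for z in (302,306,310):
    p=cast(c,np.array([(178,151),(449,151),(434,374),(192,374)])/2+[100,150],z)-tcp[:2]
    T=np.c_[p,np.zeros(4)]@M; print(z,T[:,:2].round(1).tolist(),T[:,:2].mean(0).round(1))
E
```

```text
302 [[26.7, -27.9], [26.5, 31.5], [-33.8, 31.9], [-33.5, -28.5]] [-3.5  1.7]
306 [[28.4, -27.0], [28.2, 30.4], [-30.0, 30.8], [-29.7, -27.5]] [-0.8  1.7]
310 [[30.1, -26.0], [29.9, 29.4], [-26.3, 29.8], [-26.0, -26.6]] [1.9 1.6]
```

>>> move_arm(commands=[0.0361,-0.2205,0,24.1,0,0.0361,-0.2205,0,24.1,0,0.0361,-0.2205,0,24.1,0,0.0361,-0.2205,0,24.1,0,0.0361,-0.2205,0,24.1,0,0.0361,-0.2205,0,24.1,0,0.0361,-0.2205,0,24.1,0,0.0361,-0.2205,0,24.1,0,0.0361,-0.2205,-0.1,24.1,0,0.0361,-0.2205,-0.125,24.1,0,0.0361,-0.2205,-0.132,24.1,0,0.0361,-0.2205,-0.132,24.1,0,0.0361,-0.2205,-0.142,24.1,0,0.0361,-0.2205,-0.15,24.1,0,0.0361,-0.2205,-0.156,24.1,0,0.0361,-0.2205,-0.162,24.1,0,0.0361,-0.2205,-0.162,24.1,0])

```text
time_s: 12.32
tcp_pos: [608.0, 34.4, 109.1]
tool_rot: [0.688, 0.726, -0.001, -0.001]
ft_force: [-0.2, 0.9, -1.8]
finger_gap: 59.3
gripper_force: 35.3
```

>>> move_arm(commands=[0,0,-0.004,0,0,0,0,-0.008,0,0,0,0,-0.011,0,0,0,0,-0.013,0,0,0,0,-0.0145,0,0,0,0,-0.0145,0,0])

```text
time_s: 12.82
tcp_pos: [610.0, 34.0, 99.9]
tool_rot: [0.688, 0.726, 0.002, 0.0]
ft_force: [-7.0, 0.4, 17.9]
finger_gap: 59.3
gripper_force: 37.6
```

>>> move_arm(commands=[-0.001,0,-0.01,0,0,-0.002,0,-0.01,0,0,-0.002,0,-0.0145,0,0,-0.002,0,-0.0145,0,0,-0.002,0,-0.0145,0,0])

```text
time_s: 13.23
tcp_pos: [609.4, 33.9, 93.3]
tool_rot: [0.688, 0.725, 0.004, 0.001]
ft_force: [-21.2, -0.7, 57.4]
finger_gap: 59.7
gripper_force: 50.4
```

>>> move_arm(commands=[-0.001,0,0.0145,0,0,-0.001,0,0.0145,0,0,-0.001,0,0.0145,0,100,-0.001,0,0.0145,0,100,-0.001,0,0.0145,0,100,-0.001,0,0.0145,0,100,-0.001,0,0.04,0,100,-0.001,0,0.08,0,100,-0.001,0,0.12,0,100,-0.001,0,0.16,0,100,-0.001,-0.07,0.23,0,100,-0.001,-0.07,0.23,0,100,-0.001,-0.07,0.23,0,100,-0.001,-0.07,0.23,0,100,-0.001,-0.07,0.23,0,100])

```text
time_s: 14.48
tcp_pos: [605.8, -36.3, 310.6]
tool_rot: [0.689, 0.725, 0.0, -0.0]
ft_force: [-0.4, 1.1, -0.4]
finger_gap: 85.6
gripper_force: 0.0
```

```bash
python3 - <<'E'
from hand import *
c,s=look("w6"); print(s["tcp_pos"],s["time_s"],c["xyz"])
h,S,v=np.moveaxis(cv2.cvtColor(c["image"],cv2.COLOR_RGB2HSV).astype(int),2,0)
bl=(h>100)&(h<125)&(S>150)&(v>90)
for n,p,z in [("sq_a",(611,31,128),128),("rbase",(587.5,-90,88),88)]:
    u=proj(c,p)[0]; b=blob(bl,u); q=cast(c,b,z); print(n,u,b.min(0),b.max(0),cv2.minAreaRect(q.astype(np.float32)) if n=="sq_a" else circ(q,34,c["xyz"][:2]))
E
```

```text
[605.32960977 -34.65820602 309.27950892] 14.5333 [602.19460302  40.8575685  453.25264523]
sq_a [263.55142744 112.42609817] [233.  82.] [289. 139.] ((608.1981201171875, 32.01220703125), (59.47300338745117, 58.68303680419922), 2.983755588531494)
rbase [239.62655277 205.09236016] [214. 175.] [264. 228.] (array([586.59107508, -89.10868465]), np.float64(0.81072128721351))
```

>>> move_arm(commands=[-0.1713,0.0692,-0.04,0,100,-0.1713,0.0692,-0.04,0,100,-0.1713,0.0692,-0.04,0,100,-0.1713,0.0692,-0.04,0,100,-0.1713,0.0692,-0.04,0,100,-0.1713,0.0692,-0.04,0,100,-0.1713,0.0692,-0.04,0,100,-0.1713,0.0692,-0.04,0,100,-0.1713,0.0692,-0.12,0,100,-0.1713,0.0692,-0.12,0,100,-0.1713,0.0692,-0.12,0,100])

```text
time_s: 15.45
tcp_pos: [430.3, 31.9, 184.4]
tool_rot: [0.688, 0.725, -0.006, -0.003]
ft_force: [-1.6, -0.6, -0.4]
finger_gap: 85.2
gripper_force: 0.0
```

```bash
python3 - <<'E'
from hand import *
c,s=look("w7"); print(s["tcp_pos"],s["tool_rot"],s["time_s"],c["xyz"])
h,S,v=np.moveaxis(cv2.cvtColor(c["image"],cv2.COLOR_RGB2HSV).astype(int),2,0)
u=proj(c,(434.5,33,74))[0]; print(u)
m=(S<75)&(v>80)
b=blob(m,u); q=cast(c,b,74); print(b.min(0),b.max(0),circ(q,34,c["xyz"][:2]),q.min(0),q.max(0))
E
```

```text
[432.33415517  32.18970127 188.01192424] [ 0.68833115  0.72538348 -0.00389885 -0.00195788] 15.5 [428.43935962 109.73080977 326.75511421]
[261.5224335  190.42616329]
[222. 148.] [296. 226.] (array([432.12330738,  32.02729849]), np.float64(1.2596728171653335)) [398.64800357  -2.15981757] [465.88780127  71.36816467]
```

>>> move_arm(commands=[-0.001,-0.0005,-0.08,0,100,-0.001,-0.0005,-0.12,0,100,-0.001,-0.0005,-0.149,0,100,-0.001,-0.0005,-0.149,0,100,-0.001,-0.0005,-0.149,0,100,-0.001,-0.0005,-0.149,0,0,-0.001,-0.0005,-0.149,0,0,-0.001,-0.0005,-0.149,0,0,-0.001,-0.0005,-0.149,0,0,-0.001,-0.0005,-0.149,0,0,-0.001,-0.0005,-0.149,0,0,-0.001,-0.0005,-0.13,0,0,-0.001,-0.0005,-0.1,0,0,-0.001,-0.0005,-0.06,0,0,0.019,-0.0005,-0.02,0,0,0.019,-0.0005,0.02,0,0,0.019,-0.0005,0.06,0,0,0.019,-0.0005,0.06,0,0,0.019,-0.0005,0.06,0,0], squeeze=30)

```text
time_s: 17.08
tcp_pos: [455.1, 32.7, 254.7]
tool_rot: [0.688, 0.726, 0.003, 0.002]
ft_force: [-0.7, -0.7, -2.7]
finger_gap: 67.8
gripper_force: 35.2
```

```bash
cat >> hand.py <<'E'
def inhand(c,s,m):
    "apparent centre of the held round pot's rim in tool x,y"
    z=s["tcp_pos"][2]+32; b=blob(m,proj(c,np.r_[s["tcp_pos"][:2],z])[0])
    M=R.from_quat(s["tool_rot"]).as_matrix(); p=cast(c,b,z)-s["tcp_pos"][:2]; T=(np.c_[p,p[:,0]*0]@M)[:,:2]
    lo=T[T[:,0]<np.median(T[:,0])-8]; print("tool range",T.min(0),T.max(0),"far-side fit",circ(lo,34,np.array([80,0])))
def masks(c):
    h,S,v=np.moveaxis(cv2.cvtColor(c["image"],cv2.COLOR_RGB2HSV).astype(int),2,0)
    return dict(w=(S<75)&(v>80),y=(h>20)&(h<35)&(S>170),b=(h>100)&(h<125)&(S>150)&(v>90))
E
python3 - <<'E'
from hand import *
c,s=look("w8"); print(s["tcp_pos"],s["finger_gap"],s["time_s"]); inhand(c,s,masks(c)["w"])
E
```

```text
[453.69926264  32.5175663  252.29633024] 68.00240095558176 17.1333
tool range [-34.18623858 -34.80100509] [45.22130753 35.16212315] far-side fit (array([0.58928405, 0.39992854]), np.float64(2.9139230390616677))
```

>>> move_arm(commands=[0.1338,-0.122,0,87,0,0.1338,-0.122,0,87,0,0.1338,-0.122,0,87,0,0.1338,-0.122,0,87,0,0.1338,-0.122,0,87,0,0.1338,-0.122,0,87,0,0.1338,-0.122,0,87,0,0.1338,-0.122,0,87,0,0.1338,-0.122,0,87,0,0.1338,-0.122,0,87,0,0.1338,-0.122,0,87,0,0.1338,-0.122,0,87,0,0.1338,-0.122,0,87,0,0.1338,-0.122,0,87,0,0.1338,-0.122,0,87,0,0.1338,-0.122,-0.07,87,0,0.1338,-0.122,-0.095,87,0,0.1338,-0.122,-0.105,87,0,0.1338,-0.122,-0.105,87,0])

```text
time_s: 18.72
tcp_pos: [582.4, -88.7, 139.6]
tool_rot: [0.001, 1.0, 0.0, -0.006]
ft_force: [-0.9, 0.8, -2.1]
finger_gap: 67.7
gripper_force: 35.3
```

>>> move_arm(commands=[0,0,-0.01,0,0,0,0,-0.018,0,0,0,0,-0.026,0,0,0,0,-0.034,0,0,0,0,-0.04,0,0,0,0,-0.044,0,0,0,0,-0.048,0,0,0,0,-0.05,0,0,0,0,-0.05,0,0])

```text
time_s: 19.47
tcp_pos: [588.7, -89.7, 99.2]
tool_rot: [-0.0, 1.0, 0.0, 0.002]
ft_force: [-3.4, 0.9, 11.1]
finger_gap: 67.8
gripper_force: 36.3
```

>>> move_arm(commands=[-0.001,0,0,0,0,-0.0015,0,-0.002,0,0,-0.0015,0,-0.004,0,0,-0.0015,0,-0.004,0,0,-0.0015,0,-0.004,0,0])

```text
time_s: 19.88
tcp_pos: [589.4, -90.0, 99.0]
tool_rot: [-0.0, 1.0, 0.001, 0.004]
ft_force: [-6.3, 1.4, 26.3]
finger_gap: 67.6
gripper_force: 37.7
```

>>> move_arm(commands=[-0.001,0,0.004,0,0,-0.001,0,0.004,0,100,-0.001,0,0.004,0,100,-0.001,0,0.004,0,100,-0.001,0,0.004,0,100,-0.001,0,0.03,0,100,-0.001,0,0.07,0,100,-0.001,0,0.11,0,100,-0.001,0,0.15,0,100,-0.001,0,0.19,0,100,-0.001,0,0.19,0,100,-0.001,0,0.19,0,100])

```text
time_s: 20.88
tcp_pos: [586.2, -89.8, 284.9]
tool_rot: [-0.0, 1.0, -0.0, 0.003]
ft_force: [-0.7, -0.2, -0.2]
finger_gap: 85.6
gripper_force: 0.0
```

```bash
python3 - <<'E'
from hand import *
c,s=look("w9"); print(s["tcp_pos"],s["time_s"],c["xyz"]); m=masks(c)
for n,k,p in [("rb","w",(587.3,-89.5,128)),("sqa","b",(609,31,128))]:
    u=proj(c,p)[0]; b=blob(m[k],u); q=cast(c,b,p[2]); print(n,u,b.min(0),b.max(0),circ(q,34,c["xyz"][:2]),q.min(0),q.max(0), cv2.minAreaRect(q.astype(np.float32)))
u=proj(c,(417,223,74))[0]; print("ra would be at",u)
# scene view: heights from topmost rows of white/blue blobs
g=eyes.read_camera("scene"); pickle.dump(g,open("s9.pkl","wb"))
for z in (120,128,136): print(z, proj(g,[(587.3+34*np.cos(a),-89.5+34*np.sin(a),z) for a in np.linspace(0,6.28,60)])[:,1].min(), proj(g,[(609+dx,31+dy,z) for dx in(-30,30) for dy in (-30,30)]).round(1).tolist())
m=masks(g); u=proj(g,(587.3,-89.5,115))[0]; b=blob(m["w"],u); print("scene white",u,b.min(0),b.max(0)); u=proj(g,(609,31,115))[0]; b=blob(m["b"],u); print("scene sq",u,b.min(0),b.max(0))
E
```

```text
[585.04006892 -89.48267438 282.45607074] 20.9333 [508.42192718 -89.95495304 427.09476921]
rb [255.9947392 178.511198 ] [224. 142.] [288. 208.] (array([586.71258201, -89.43641826]), np.float64(0.48578080860146083)) [ 548.9618318  -123.23079436] [620.56381207 -55.60700223] ((584.7626953125, -89.42100524902344), (71.59100341796875, 67.61920166015625), 0.06076616421341896)
sqa [367.50037777 198.06633254] [332. 163.] [397. 223.] (array([606.59815439,  29.42395362]), np.float64(3.568194406055346)) [570.51579461  -9.10432436] [638.25528801  61.94610406] ((603.9602661132812, 26.505157470703125), (67.63804626464844, 67.73826599121094), 3.306004047393799)
ra would be at [552.45681668   9.33582699]
120 222.12256068299962 [[312.2, 211.1], [291.6, 196.6], [334.2, 200.0], [313.2, 186.6]]
128 218.7347390767339 [[312.5, 207.8], [291.7, 193.4], [334.6, 196.7], [313.5, 183.4]]
136 215.3036983339868 [[312.8, 204.4], [291.9, 190.1], [335.1, 193.4], [313.8, 180.2]]
scene white [350.61465898 236.4074224 ] [330. 219.] [371. 264.]
scene sq [312.52810448 200.32752594] [291. 185.] [333. 223.]
```

>>> move_arm(commands=[-0.165,0.3125,0,0,100,-0.165,0.3125,0,0,100,-0.165,0.3125,0,0,100,-0.165,0.3125,0,0,100,-0.165,0.3125,0,0,100,-0.165,0.3125,0,0,100,-0.165,0.3125,0,0,100,-0.165,0.3125,0,0,100,-0.165,0.3125,0,0,100,-0.165,0.3125,0,0,100,-0.165,0.3125,-0.08,0,100,-0.165,0.3125,-0.08,0,100,-0.165,0.3125,-0.08,0,100,-0.165,0.3125,-0.08,0,100])

```text
time_s: 22.15
tcp_pos: [418.1, 221.2, 199.7]
tool_rot: [-0.0, 1.0, -0.002, -0.003]
ft_force: [0.6, -0.0, 1.0]
finger_gap: 86.1
gripper_force: 0.0
```

```bash
python3 - <<'E'
from hand import *
c,s=look("w10"); print(s["tcp_pos"],s["time_s"],c["xyz"],s["tool_rot"])
u=proj(c,(418,223,74))[0]; b=blob(masks(c)["y"],u); q=cast(c,b,74); print(u,b.min(0),b.max(0),circ(q,34,c["xyz"][:2]),q.min(0),q.max(0))
E
```

```text
[419.78585031 222.33599772 202.20371566] 22.2 [341.89368138 221.77416353 342.77980604] [-4.55541529e-05  9.99999563e-01 -5.46553568e-04 -7.56824513e-04]
[258.00781364 187.04112058] [234. 146.] [303. 220.] (array([417.34175351, 232.92563505]), np.float64(0.6048341985664375)) [378.93092891 199.91782475] [451.89695274 266.12251474]
```

>>> move_arm(commands=[-0.002,0.01,0,0,100,-0.002,0.01,0,0,100,-0.002,0.01,-0.08,0,100,-0.002,0.01,-0.13,0,100,-0.002,0.01,-0.16,0,100,-0.002,0.01,-0.16,0,100,-0.002,0.01,-0.16,0,100,-0.002,0.01,-0.16,0,0,-0.002,0.01,-0.16,0,0,-0.002,0.01,-0.16,0,0,-0.002,0.01,-0.16,0,0,-0.002,0.01,-0.16,0,0,-0.002,0.01,-0.16,0,0], squeeze=30)

```text
time_s: 23.28
tcp_pos: [419.5, 234.1, 44.6]
tool_rot: [-0.0, 1.0, 0.001, 0.002]
ft_force: [-0.0, -0.2, 6.6]
finger_gap: 67.7
gripper_force: 34.7
```

>>> move_arm(commands=[0,0,0.03,0,0,0,0,0.07,0,0,0,0,0.11,0,0,0,0,0.15,0,0,0,0,0.19,0,0,0,0,0.24,0,0,0,0,0.24,0,0,0,0,0.24,0,0])

```text
time_s: 23.95
tcp_pos: [419.4, 234.0, 286.6]
tool_rot: [-0.0, 1.0, 0.002, 0.003]
ft_force: [-0.2, -0.1, -1.5]
finger_gap: 67.7
gripper_force: 35.5
```

```bash
python3 - <<'E'
from hand import *
c,s=look("w11"); print(s["tcp_pos"],s["finger_gap"],s["time_s"]); inhand(c,s,masks(c)["y"])
E
```

```text
[418.22269842 233.24887977 283.54869367] 67.77467549577334 24.0
tool range [-34.32352681 -33.12420032] [44.4994287  34.64196969] far-side fit (array([-0.07260921,  0.55620895]), np.float64(0.23621060343133965))
```

>>> move_arm(commands=[0.1687,-0.3225,0,0,0,0.1687,-0.3225,0,0,0,0.1687,-0.3225,0,0,0,0.1687,-0.3225,0,0,0,0.1687,-0.3225,0,0,0,0.1687,-0.3225,0,0,0,0.1687,-0.3225,0,0,0,0.1687,-0.3225,0,0,0,0.1687,-0.3225,0,0,0,0.1687,-0.3225,0,0,0,0.1687,-0.3225,0,0,0,0.1687,-0.3225,0,0,0,0.1687,-0.3225,-0.07,0,0,0.1687,-0.3225,-0.1,0,0,0.1687,-0.3225,-0.1,0,0,0.1687,-0.3225,-0.1,0,0,0.1687,-0.3225,-0.11,0,0,0.1687,-0.3225,-0.115,0,0,0.1687,-0.3225,-0.12,0,0,0.1687,-0.3225,-0.12,0,0])

```text
time_s: 25.67
tcp_pos: [586.7, -89.2, 162.5]
tool_rot: [-0.001, 1.0, 0.0, 0.0]
ft_force: [0.8, -1.3, -1.1]
finger_gap: 67.5
gripper_force: 35.5
```

>>> move_arm(commands=[0,0,-0.006,0,0,0,0,-0.011,0,0,0,0,-0.016,0,0,0,0,-0.02,0,0,0,0,-0.023,0,0,0,0,-0.0255,0,0,0,0,-0.0255,0,0])

```text
time_s: 26.25
tcp_pos: [587.7, -89.0, 138.8]
tool_rot: [-0.001, 1.0, 0.001, 0.001]
ft_force: [-2.1, 0.6, 6.9]
finger_gap: 67.7
gripper_force: 36.2
```

>>> move_arm(commands=[-0.0005,0,-0.002,0,0,-0.0005,0,-0.004,0,0,-0.0005,0,-0.004,0,0,-0.0005,0,0,0,0,-0.0005,0,0.001,0,100,-0.0005,0,0.001,0,100,-0.0005,0,0.001,0,100,-0.0005,0,0.001,0,100,-0.0005,0,0.03,0,100,-0.0005,0,0.07,0,100,-0.0005,0,0.11,0,100,-0.0005,0,0.15,0,100,-0.0005,0.06,0.19,0,100,-0.0005,0.06,0.19,0,100,-0.0005,0.06,0.19,0,100,-0.0005,0.06,0.19,0,100,-0.0005,0.06,0.19,0,100])

```text
time_s: 27.67
tcp_pos: [585.7, -30.0, 325.9]
tool_rot: [-0.0, 1.0, -0.0, -0.001]
ft_force: [0.8, -0.2, -0.8]
finger_gap: 85.2
gripper_force: 0.0
```

```bash
python3 - <<'E'
from hand import *
c,s=look("w12"); print(s["tcp_pos"],s["time_s"],s["qvel"].max()); m=masks(c)
for n,k,p in [("ra","y",(587,-89.5,168)),("sqa","b",(609,31,128))]:
    u=proj(c,p)[0]; b=blob(m[k],u); q=cast(c,b,p[2]); print(n,circ(q,34,c["xyz"][:2]),q.min(0),q.max(0))
g=eyes.read_camera("scene"); m=masks(g)
for z in (164,168,172): print(z, proj(g,[(587+34*np.cos(a),-89.5+34*np.sin(a),z) for a in np.linspace(0,6.28,60)])[:,1].min())
u=proj(g,(587,-89.5,155))[0]; b=blob(m["y"],u); print("scene ra",u,b.min(0),b.max(0))
a=np.vstack([cv2.resize(g["image"][100:300,120:420],(780,520))]); cv2.imwrite("pics/end.png",a[:,:,::-1])
E
```

```text
[585.44610183 -30.71989523 325.56913831] 27.7167 0.012317941436850641
ra (array([585.37064042, -88.980864  ]), np.float64(0.5302490570846826)) [ 548.59162338 -122.91729167] [619.31133292 -53.96445138]
sqa (array([606.71911211,  28.97898706]), np.float64(3.4998141571295553)) [571.2661579   -1.53906409] [637.86984494  62.16033162]
164 203.00292515934052
168 201.190614806859
172 199.36640027982088Traceback (most recent call last):
  File "<stdin>", line 7, in <module>
  File "h.py", line 17, in blob
    return min(cs,key=lambda k:np.hypot(*(np.array(near)-k[:,0].mean(0))))[:,0].astype(float)
           ~~~^^^^^^^^^^^^^^^^^^^^^^^^^^^^^^^^^^^^^^^^^^^^^^^^^^^^^^^^^^^^
ValueError: min() iterable argument is empty
```

>>> move_arm(commands=[-0.085,0.28,0.01,0,100,-0.085,0.28,0.01,0,100,-0.085,0.28,0.01,0,100,-0.085,0.28,0.01,0,100,-0.085,0.28,0.01,0,100,-0.085,0.28,0.01,0,100,-0.085,0.28,0.01,0,100,-0.085,0.28,0.01,0,100,-0.085,0.28,0.01,0,100,-0.085,0.28,0.01,0,100,-0.085,0.28,0.01,0,100,-0.085,0.28,0.01,0,100])

```text
time_s: 28.77
tcp_pos: [501.9, 248.2, 336.6]
tool_rot: [0.001, 1.0, -0.0, -0.0]
ft_force: [-1.0, 0.5, -0.1]
finger_gap: 85.3
gripper_force: 0.0
```

```bash
python3 - <<'E'
from hand import *
g=eyes.read_camera("scene"); pickle.dump(g,open("s_end.pkl","wb")); w=eyes.read_camera("wrist"); pickle.dump(w,open("w_end.pkl","wb"))
a=cv2.resize(g["image"][130:290,190:430],(600,400)); b=cv2.resize(w["image"],(267,200))
A=np.zeros((600,600,3),np.uint8); A[:400]=a; A[400:,:267]=b; t=eyes.read_camera("top")["image"][140:265,120:320]; A[400:,280:]=cv2.resize(t,(320,200))
cv2.imwrite("pics/end.png",A[:,:,::-1]); print(manip.get_state()["time_s"])
E
```

```text
28.9167
```

View pics/end.png

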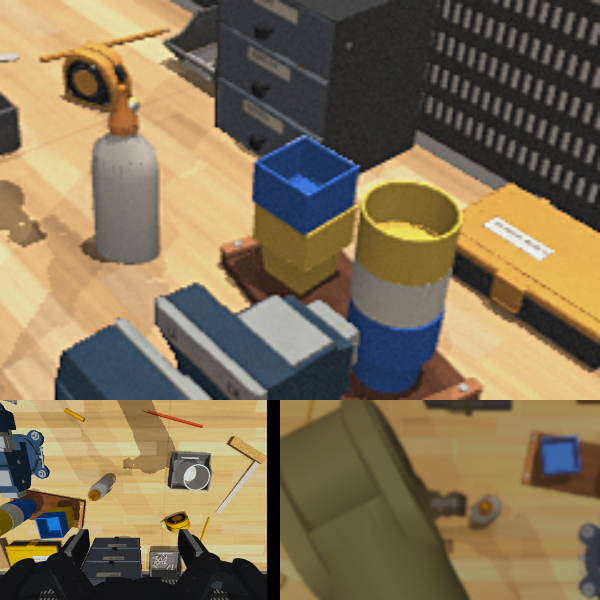

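All three nestings look flush and upright (blue square on yellow at (305,185); yellow/white/blue stack at (405,270)). Glue and tape are standing. Last I check the straight pot's level numerically.

```bash
python3 - <<'E'
from h import *; import pickle
for f in ("w3","w_end"):
    c=pickle.load(open(f+".pkl","rb")); h,S,v=np.moveaxis(cv2.cvtColor(c["image"],cv2.COLOR_RGB2HSV).astype(int),2,0)
    u=proj(c,(484,411,90))[0]; m=(S<60)&(v>165); b=np.argwhere(m)[:,::-1].astype(float); b=b[np.hypot(*(b-u).T)<55]
    hull=cv2.convexHull(b.astype(np.float32))[:,0]
    for z in (82,90,98):
        p=cast(c,hull,z); s=least_squares(lambda x:np.hypot(*(p-x[:2]).T)-x[2],[484,411,34],loss="soft_l1"); print(f,z,s.x.round(1),np.abs(s.fun).max().round(1))
E
```

```text
w3 82 [479.1 412.8  36.9] 12.6
w3 90 [482.1 410.7  36. ] 12.3
w3 98 [485.  408.6  35.1] 11.9
w_end 82 [477.1 409.2  41. ] 18.7
w_end 90 [476.1 405.9  40.2] 18.3
w_end 98 [475.  402.7  39.3] 18.0
```

```bash
python3 - <<'E'
from h import *; import pickle
c=pickle.load(open("w3.pkl","rb")); k=1.5625
# outer rim points read in the w3 picture
P=np.array([(129,98),(242,103),(185,160),(178,40),(228,142),(145,138)])/k
for z in (84,90,96,102):
    p=cast(c,P,z); s=least_squares(lambda x:np.hypot(*(p-x[:2]).T)-x[2],[484,411,34]); print(z,s.x.round(1),s.fun.round(1))
cc=cast(c,np.array([(233,5),(304,163)])/k,52); print("back corners",cc.round(1))
E
```

```text
84 [482.9 410.9  34.5] [-0.2  0.9 -0.  -0.3 -1.   0.6]
90 [485.1 409.4  33.9] [-0.2  0.9 -0.  -0.3 -0.9  0.6]
96 [487.3 407.8  33.2] [-0.2  0.9 -0.  -0.3 -0.9  0.6]
102 [489.5 406.3  32.5] [-0.2  0.9 -0.  -0.3 -0.9  0.5]
back corners [[528.5 459.2]
 [530.9 353.9]]
```

Rim radius 33.9 mm at z = 90 means the pot is flat on the bin floor, at x about +11 mm in the bin.

```bash
python3 -c "
from plant import manip
print(manip.finish_job())"
```

```text
the job is handed in; nothing more can be done
None
```

I handed the job in at about 29 s; the hand-in returned no verdict. In the last pictures both nests look fully home and upright (white then yellow round pots on the round base, blue square on the square base), the straight pot is in the bin (measured flat on its floor just after placing), and the glue bottle and tape measure are still standing.

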